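# Seat the keyed pulley on the back-gauge drive

### The arm

A 6-joint arm with a two-finger parallel gripper is mounted at the origin on the work surface. World frame = base frame: x ahead of the robot, y to its left, z up, the work surface at z = 0. Lengths are in m, angles in rad, forces in N, time in s.
With the tool pointing down it reaches from about 0.35 to 1 m from the base axis. Payload 7.1 kg.
Tool frame: the origin (TCP) lies on the mounting face of the last link; the fingertips stand 173 mm ahead of it and the grasp point (between the pads) lies 155 mm ahead of it; z points along the fingers, x is the direction in which the jaws open and shut, and the axes are right-handed (so a half turn about z gives the same grasp; the last joint's range is limited). The gripper opens to 85 mm and grips with 20 to 120 N. Pads are 22 mm wide; open, the fingers measure 114 mm over their backs; the gripper's body (76 mm by 85 mm) begins 54 mm behind the grasp point. The pads swing forward as they close: fully open they stand 13 mm farther back than shut.
Start: joints at [-1.218, 0.423, 1.63, -0, 1.089, -0.019], TCP at [0.227, -0.582, 0.405] pointing down, gripper open.
Joint ranges: [-3, 3], [-0.9, 2.11], [0.09, 2.58], [-1.31, 4.45], [0.11, 2.69], [-2.54, 2.54]. Speed limits (rad/s): [2.39, 2.39, 3.01, 3.14, 3.14, 3.14].

### API

Orientations are given as a unit quaternion [w, x, y, z].
In Python, from cell import r gives the robot as it stands.
- The arm moves only by the tool arm_command, never from a script. Its argument "commands" is a list that holds one entry, the list of rows, each a list of 4 numbers: the shift along the world's x, y, z in m, then the turn about the world's z in degrees. In form: [[[tx, ty, tz, turn], ...]]. A call has exactly 8 rows; each row is the pose to reach, as a shift and turn from the pose commanded when the call began; what a row does not reach only later rows make up. A row lasts 1/8 s, in which the tool goes at most 62.5 mm and 10.7 degrees, less where a joint would pass 70% of its speed; a pose out of reach is approached as far as the arm can. A call with a gripper value outside its range is refused whole. "gripper" is the finger opening in m, from 0 to 0.0854, set as the call begins (left out, the last holds). The fingers move at their own pace and stop on an object; the grip force is fixed at half the most. Time passes only in rows, so rows that repeat a pose let the fingers close, or fill a call up. It gives the time, the measured TCP pose, the force and the opening at its end, in the units of the state.
- r.read_state(): the state, without advancing time (a new reading comes with each control period).
- r.capture(name): name is "side" or "top" or "wrist"; returns (picture, depth): 400x640x3 uint8, red, green, blue; 400x640 float32, m along the optical axis (not along the pixel's ray), 0 where there is no reading.
- r.calibration(name): a dict with "K" (3x3 intrinsics, pixels), "R" (3x3) and "t" (3): a world point X has camera coordinates R X + t. Camera axes: x right, y down, z forward; pixel columns grow to the right and rows downward; lengths in m; the calibration is good to about 2 mm. A picture is of the moment at which its call begins: read the wrist's pose just before it. calibration takes no time and is no camera call; for the wrist camera it gives the pose at the moment of the call.
- r.sign_off(): hands the job in, once; it reports no verdict.
The state is a dict: "clock": time; "qpos": joint angles; "joint_vel": joint speeds; "effort": joint torques, N m; "position": TCP position; "ee_rot": TCP orientation; "ft_force": force on the tool from outside, world axes, zero at the start; "moment": the same for the moment, N m; "finger_gap": opening from 0.0 (shut) to 1.0 (fully open).
Only numpy, scipy, OpenCV 4.12 (cv2) and the standard library are available. Lean on these libraries where they do the work, as an engineer would, in place of code of your own. Each camera call takes 0.05 s, during which the arm holds its last target.

### The job

On the press-brake bench, pick up the toothed pulley whose bore has two keyways and set it, still out of line, over the nose of the drive's upright shaft so that it rests on top of the shaft's two keys. Then turn it until the keyways meet the keys and it drops down, fully home and level on the drive's shoulder. Let go of it, and leave the other pulley, the one with the plain round bore, where it is.

Things in the scene. Friction and masses are not known exactly. Their poses are not given: they have to be found in the camera images.
- keyed_pulley: Loose aluminium toothed pulley, flat on the bench, 0.4 kg: toothed disc 100 mm across, 14 mm thick; on top a round hub, 60 mm in diameter, 32 mm higher (46 mm overall): grip it from above. Through bore: 24 mm round hole with two opposite keyways along the pulley's x axis, 16 mm wide, 46 mm end to end (half a turn looks the same). Origin: centre of the underside; z up.
- plain_pulley: The other toothed pulley, same aluminium and same outside sizes, but with a plain 24 mm round bore without keyways. Not wanted: leave it. Origin: centre of the underside; z up.
- drive: Fixed drive unit: blue-grey housing 120 x 120 x 56 mm, on it a dark steel shoulder disc 80 mm in diameter, its face 66 mm above the bench. From its centre rises the shaft, 18 mm in diameter, tapering from 92 mm above the bench to a nose 8 mm wide at 104 mm. Two keys (see shaft_keys) lie along the drive's x axis. Origin: on the shaft's axis at bench height; z up.
- shaft_keys (a point): Point on the shaft's axis level with the keys' top, 80 mm above the bench; axes as the drive's. The keys stick out both ways along x, 40 mm end to end, 8 mm thick, 14 mm high, down to the shoulder. A pulley out of line rests on them, underside 79 to 80 mm above the bench; within 11 degrees of line it drops 14 mm to the shoulder. The pulley starts 30 to 90 degrees out of line.

How it is judged:
By the outcome, as a careful person would: the job done as asked, in the order asked, and still so for the second after the job is handed in, with the robot touching nothing.
It also fails if it takes over 48 s, if anything falls off the work surface, if the arm or the gripper's body presses on something with over 40 N, if the wrist force passes 120 N, or if a joint passes its speed limit or range.

## Working session

There is one attempt and no reset: what is moved stays moved. The work goes in short steps, Python scripts to look and compute and a tool call to move; the robot and the scene stay as the last step left them, time stands still between calls to the robot, and variables do not carry over. Pictures are saved under pics/ and viewed, and the job is handed in when it is done.

Besides the shell and the picture viewer there is one more tool, called after "Call:" as a command line: name --argument value ..., lists and objects as JSON in quotes. arm_command: Moves the arm, as the interface text tells. Its arguments: {"type":"object","properties":{"commands":{"type":"array"},"gripper":{"type":"number"}},"required":["commands"]}

```bash
ls; mkdir -p pics; python3 - <<'E'
from cell import r
import cv2,numpy as np
s=r.read_state();print(s)
for n in("side","top","wrist"):
    c=r.calibration(n);p,d=r.capture(n)
    np.savez(f"pics/{n}0.npz",p=p,d=d,**c)
    cv2.imwrite(f"pics/{n}0.png",p[:,:,::-1]);print(n,c)
E
```

```text
pics
{'clock': 0.0, 'qpos': array([-1.21799422e+00,  4.23855684e-01,  1.63070948e+00, -8.77219909e-06,
        1.08861787e+00, -1.89571853e-02]), 'joint_vel': array([-0.00030309, -0.00033891, -0.00300961,  0.00085766,  0.00170012,
        0.00070589]), 'effort': array([ 1.56785190e-03, -5.57375121e+01, -2.81734961e+01,  1.00201948e-04,
        7.43969344e-03,  8.17706734e-06]), 'position': array([ 0.22698261, -0.58201631,  0.40392856]), 'ee_rot': array([-4.57881576e-04,  8.25608274e-01, -5.64243161e-01, -6.50143893e-04]), 'ft_force': array([0.01690456, 0.07544724, 0.07628471]), 'moment': array([ 0.00238439, -0.00912345,  0.01507329]), 'finger_gap': 0.9984252073466667}
side {'K': array([[379.93346528,   0.        , 323.66382894],
       [  0.        , 379.93346528, 195.17048106],
       [  0.        ,   0.        ,   1.        ]]), 'R': array([[-0.72564734, -0.68806324,  0.00221707],
       [-0.50647985,  0.53195873, -0.67860008],
       [ 0.46574039, -0.49354724, -0.7345046 ]]), 't': array([0.38216967, 0.30743555, 0.59739851])}
top {'K': array([[365.64759173,   0.        , 317.63349529],
       [  0.        , 365.64759173, 201.91035519],
       [  0.        ,   0.        ,   1.        ]]), 'R': array([[-0.02836831, -0.99957532,  0.00666403],
       [-0.9808164 ,  0.02654843, -0.19311748],
       [ 0.19285855, -0.01201461, -0.98115301]]), 't': array([0.02175692, 0.55565162, 0.90609025])}
wrist {'K': array([[281.42509481,   0.        , 317.08675879],
       [  0.        , 281.42509481, 207.78297242],
       [  0.        ,   0.        ,   1.        ]]), 'R': array([[ 0.36201192, -0.93217028, -0.00243748],
       [-0.89419712, -0.34800127,  0.28161432],
       [-0.26336075, -0.09976815, -0.95952459]]), 't': array([-0.624725  , -0.03758204,  0.37887198])}
```

View pics/top0.png

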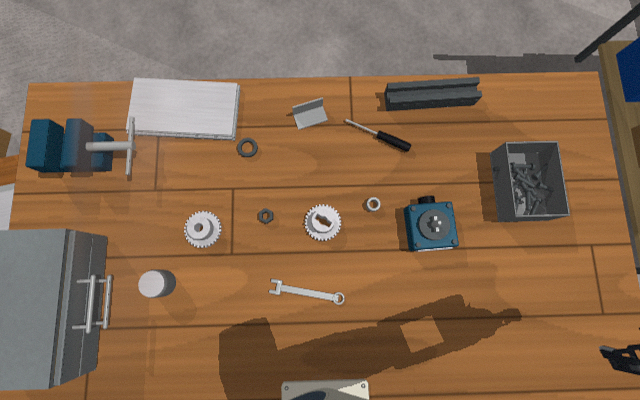

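View pics/side0.png

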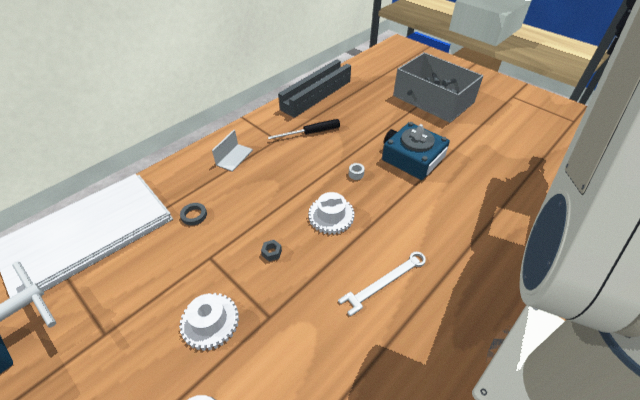

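View pics/wrist0.png

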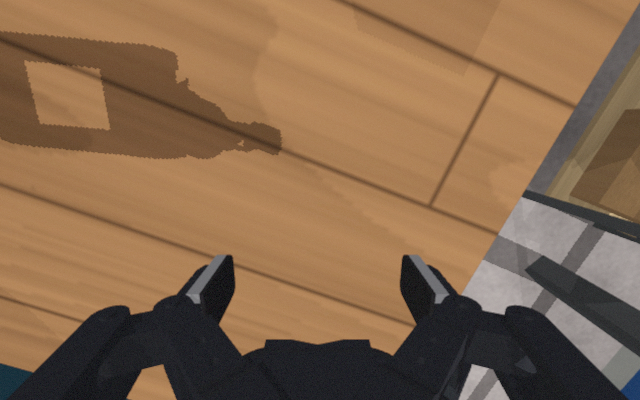

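The top picture shows the keyed pulley at about (323,222), the plain one at (202,229) and the drive at (432,225), with its shaft at about (434,224). The side picture agrees: the keyed pulley is at (331,212). Next I'll zoom in and measure.

```bash
cat > h.py <<'E'
import numpy as np,cv2
def world(d,K,R,t):
    v,u=np.mgrid[:d.shape[0],:d.shape[1]]
    c=np.stack([(u-K[0,2])/K[0,0]*d,(v-K[1,2])/K[1,1]*d,d],-1)
    W=(c-t)@R; W[d==0]=np.nan
    return W
def proj(P,K,R,t):
    c=np.asarray(P)@R.T+t; q=c@K.T; return q[...,:2]/q[...,2:]
def topix(u,v,z,K,R,t):
    ray=R.T@np.array([(u-K[0,2])/K[0,0],(v-K[1,2])/K[1,1],1]); o=-R.T@t
    return o+ray*(z-o[2])/ray[2]
E
python3 - <<'E'
import numpy as np,cv2
from h import *
f=np.load('pics/top0.npz');p=f['p'];W=world(f['d'],f['K'],f['R'],f['t'])
def crop(u,v,h):return cv2.resize(p[v-h:v+h,u-h:u+h,::-1],(390,390),interpolation=cv2.INTER_CUBIC)
cv2.imwrite('pics/z1.png',np.hstack([crop(323,222,30),crop(434,225,38)]))
g=np.load('pics/side0.npz')
for n,q in(('top',f),('side',g)):
    W=world(q['d'],q['K'],q['R'],q['t'])
    for nm,c,b in(('key',(323,222) if n=='top' else(331,212),((.035,.055),(.008,.02))),('plain',(202,229) if n=='top' else (208,320),((.035,.055),)),('drive',(434,225) if n=='top' else (418,143),((.06,.071),(.072,.085),(.086,.11)))):
        u,v=c;s=W[v-35:v+35,u-35:u+35].reshape(-1,3)
        for lo,hi in b:
            k=s[(s[:,2]>lo)&(s[:,2]<hi)]
            print(n,nm,lo,len(k),'mean',k.mean(0).round(4),'min',k.min(0).round(3),'max',k.max(0).round(3), 'rect',cv2.minEnclosingCircle(k[:,:2].astype(np.float32)))
    s=W[::20,::20].reshape(-1,3);print(np.nanmedian(s[:,2]))
E
```

```text
top key 0.035 307 mean [ 0.5091 -0.0054  0.0458] min [ 0.48  -0.035  0.036] max [0.539 0.023 0.051] rect ((0.5097998380661011, -0.005364321172237396), 0.030204227194190025)
top key 0.008 568 mean [ 0.5065 -0.0048  0.0139] min [ 0.462 -0.054  0.008] max [0.558 0.042 0.02 ] rect ((0.509590744972229, -0.005376918241381645), 0.05001108720898628)
top plain 0.035 389 mean [0.4995 0.3185 0.0461] min [0.471 0.29  0.035] max [0.529 0.35  0.052] rect ((0.5001142024993896, 0.3196207880973816), 0.03029271587729454)
top drive 0.06 715 mean [ 0.4877 -0.289   0.0656] min [ 0.433 -0.347  0.06 ] max [ 0.543 -0.236  0.071] rect ((0.4889433681964874, -0.29103735089302063), 0.07152149826288223)
top drive 0.072 48 mean [ 0.4864 -0.2888  0.0783] min [ 0.468 -0.295  0.072] max [ 0.507 -0.282  0.084] rect ((0.48774245381355286, -0.28953230381011963), 0.019756950438022614)
top drive 0.086 46 mean [ 0.4875 -0.2889  0.0968] min [ 0.48  -0.299  0.086] max [ 0.497 -0.282  0.108] rect ((0.48841598629951477, -0.2914389371871948), 0.009187862277030945)
-8.888645521226131e-05
side key 0.035 493 mean [ 0.5075 -0.0022
[... 324 characters left out ...]
 mean [0.4972 0.3214 0.045 ] min [0.469 0.291 0.035] max [0.53  0.35  0.049] rect ((0.4993133544921875, 0.32011550664901733), 0.03115866146981716)
side drive 0.06 494 mean [ 0.4851 -0.2825  0.0647] min [ 0.436 -0.342  0.06 ] max [ 0.544 -0.235  0.071] rect ((0.4886614680290222, -0.2895315885543823), 0.07155860960483551)
side drive 0.072 75 mean [ 0.4864 -0.2863  0.0778] min [ 0.469 -0.295  0.072] max [ 0.508 -0.28   0.084] rect ((0.48837026953697205, -0.28917360305786133), 0.019816724583506584)
side drive 0.086 53 mean [ 0.4868 -0.2864  0.0947] min [ 0.479 -0.295  0.087] max [ 0.495 -0.281  0.104] rect ((0.48633134365081787, -0.28784817457199097), 0.008595759980380535)
-0.0005164584332682126
```

View pics/z1.png

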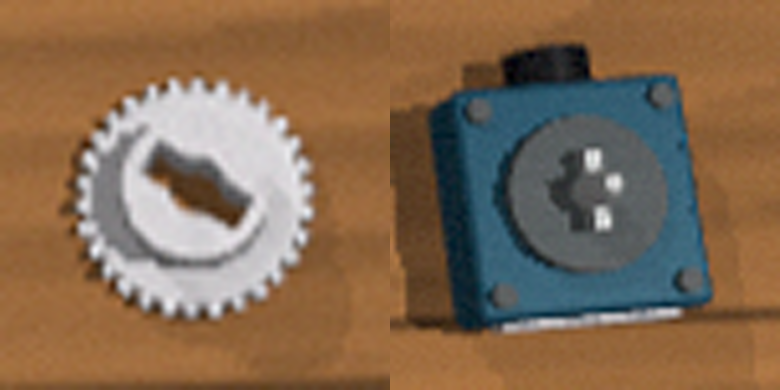

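The zoom shows the slot of the keyed pulley clearly. The keys run roughly top to bottom in the image. Next I'll measure both angles.

```bash
python3 - <<'E'
import numpy as np,cv2
from h import *
for n in('top','side'):
    f=np.load(f'pics/{n}0.npz');p=f['p'];K,R,t=f['K'],f['R'],f['t'];W=world(f['d'],K,R,t)
    C=np.array([.5098,-.005])
    # plane-rectified hub top, 0.25mm/px, rows=+x up? u->x, v->y
    def rect(c,z,half,s):
        N=int(2*half/s);g=(np.arange(N)-N/2)*s
        X,Y=np.meshgrid(c[0]+g,c[1]+g)
        m=proj(np.stack([X,Y,np.full_like(X,z)],-1),K,R,t).astype(np.float32)
        return cv2.remap(p,m[...,0],m[...,1],cv2.INTER_CUBIC)
    a=rect(C,.046,.05,.00025);b=rect((.488,-.2895),.080,.05,.00025)
    cv2.imwrite(f'pics/rect_{n}.png',np.hstack([a,b])[:,:,::-1])
    g=a.min(2).astype(int);N=len(g);yy,xx=np.mgrid[:N,:N];rr=np.hypot(xx-N/2,yy-N/2)*.25
    m=(g<140)&(rr<25.5)
    k=np.argwhere(m)[:,::-1].astype(np.float32)
    print(n,'slot',cv2.minAreaRect(k)[1:], 'ctr',C+(np.array(cv2.minAreaRect(k)[0])-N/2)*.00025,'PCA',np.degrees(np.arctan2(*np.linalg.eigh(np.cov(k.T))[1][::-1,1])))
    # housing top
    s=W.reshape(-1,3);s=s[(np.abs(s[:,0]-.488)<.1)&(np.abs(s[:,1]+.29)<.1)]
    h=s[(s[:,2]>.052)&(s[:,2]<.06)];rc=cv2.minAreaRect(h[:,:2].astype(np.float32));print('housing',rc)
    q=s[(s[:,2]>.0745)&(s[:,2]<.086)][:,:2];print('keys PCA',np.degrees(np.arctan2(*np.linalg.eigh(np.cov(q.T))[1][::-1,1])),cv2.minAreaRect(q.astype(np.float32)))
E
```

```text
top slot ((180.35057067871094, 91.30376434326172), 66.52900695800781) ctr [ 0.50880785 -0.00618268] PCA 55.94355895552323
housing ((0.49501514434814453, -0.28989577293395996), (0.13335910439491272, 0.11938933283090591), 3.2415032386779785)
keys PCA -174.84764523492439 ((0.4876179099082947, -0.28802821040153503), (0.03922666981816292, 0.01164235919713974), 4.735098838806152)
side slot ((169.78659057617188, 70.1697769165039), 45.50703048706055) ctr [ 0.51047864 -0.00568647] PCA 56.10624302543815
housing ((0.4883502721786499, -0.2891654074192047), (0.11820784211158752, 0.11901988834142685), 3.978148937225342)
keys PCA -175.8475681151407 ((0.488307923078537, -0.286404013633728), (0.039007820188999176, 0.012984385713934898), 2.241060733795166)
```

View pics/rect_top.png

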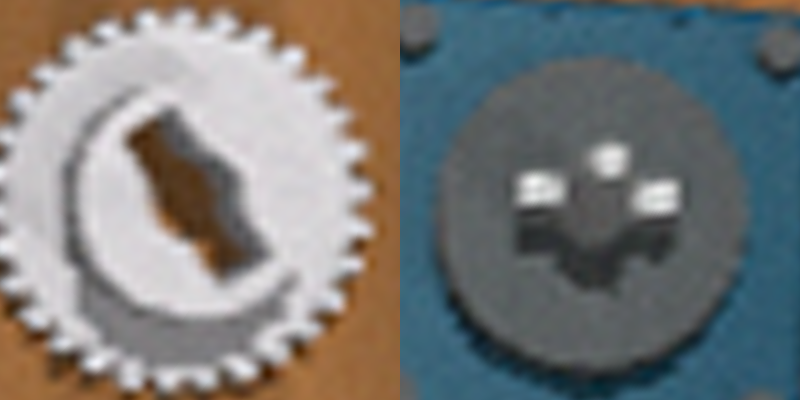

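View pics/rect_side.png

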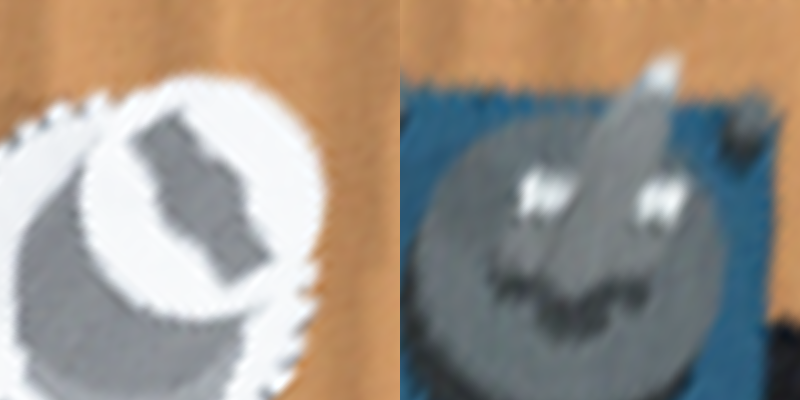

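Both cameras agree on these figures:

| Item | Position | Direction |
|---|---|---|
| Keyed pulley | (0.510, -0.0055) | slot at about +56.5° |
| Drive axis | (0.488, -0.290) | keys at about +4° |

The pulley therefore needs a turn of about -52.5°. I'll move above it now.

Call:
arm_command --commands '[[[0.0085, 0.0173, 0, 0], [0.0255, 0.052, 0, 0], [0.048, 0.098, 0, 0], [0.0735, 0.15, 0, 0], [0.099, 0.202, 0, 0], [0.1245, 0.2535, 0, 0], [0.15, 0.3055, 0, 0], [0.1755, 0.3575, 0, 0]]]' --gripper 0.0854

```text
clock: 1.15
position: [0.4026, -0.222, 0.4048]
ee_rot: [-0.0, 0.826, -0.564, 0.0]
ft_force: [0.9, -0.3, 0.6]
finger_gap: 0.999
```

Call:
arm_command --commands '[[[0.024, 0.049, -0.01, 0], [0.048, 0.098, -0.03, 0], [0.07, 0.143, -0.055, 0], [0.088, 0.18, -0.08, 0], [0.1, 0.205, -0.1, 0], [0.1055, 0.216, -0.115, 0], [0.107, 0.219, -0.12, 0], [0.107, 0.219, -0.12, 0]]]'

```text
clock: 2.15
position: [0.5092, -0.0062, 0.2848]
ee_rot: [0.0, 0.826, -0.564, -0.0]
ft_force: [-0.3, -0.2, 0.0]
finger_gap: 1.002
```

```bash
python3 - <<'E'
from cell import r
import cv2,numpy as np
s=r.read_state();print(s['clock'],s['position'],s['ee_rot'],s['qpos'])
n='wrist';c=r.calibration(n);p,d=r.capture(n)
np.savez("pics/wrist1.npz",p=p,d=d,**c);cv2.imwrite("pics/wrist1.png",p[:,:,::-1])
from h import *
W=world(d,**c);s=W.reshape(-1,3)
s=s[(np.hypot(s[:,0]-.51,s[:,1]+.0055)<.06)]
for lo,hi in((.042,.05),(.011,.017)):
    k=s[(s[:,2]>lo)&(s[:,2]<hi)][:,:2].astype(np.float32);print(len(k),cv2.minEnclosingCircle(k),k.min(0),k.max(0))
E
```

```text
2.15 [ 0.5092419  -0.00617367  0.28477473] [ 1.73762013e-04  8.25519134e-01 -5.64374074e-01 -1.83049786e-04] [-3.54666009e-02  4.38094070e-01  1.96204109e+00 -1.44867958e-04
  7.41952692e-01  1.16398993e+00]
3242 ((0.509063720703125, -0.008557765744626522), 0.0302368625998497) [ 0.47901526 -0.03859264] [0.5390653  0.02130959]
4074 ((0.5089278221130371, -0.00863921083509922), 0.05022398382425308) [ 0.4598272  -0.05784007] [0.5589761  0.04125297]
```

View pics/wrist1.png

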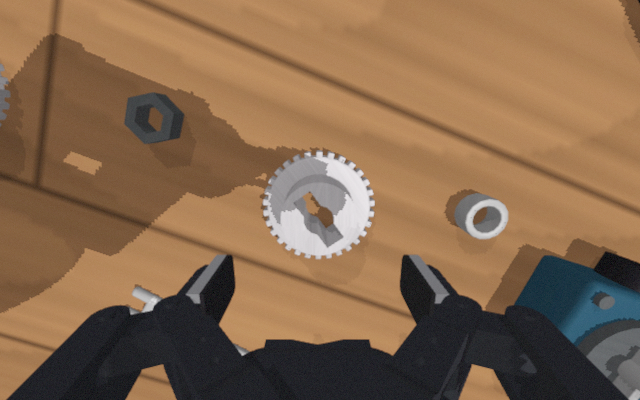

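The wrist picture shows the keyed pulley at (319,205), midway between the fingers. The wrist camera puts it 2 to 3 mm off in y from the other two, so I'm keeping the current position, which is about the average. I'll descend and grip.

Call:
arm_command --commands '[[[0, 0, -0.015, 0], [0, 0, -0.04, 0], [0, 0, -0.065, 0], [0, 0, -0.083, 0], [0, 0, -0.092, 0], [0, 0, -0.095, 0], [0, 0, -0.095, 0], [0, 0, -0.095, 0]]]'

```text
clock: 3.2
position: [0.5099, -0.0058, 0.1903]
ee_rot: [-0.0, 0.826, -0.564, 0.0]
ft_force: [0.1, -0.3, -0.4]
finger_gap: 1.0
```

Call:
arm_command --commands '[[[0, 0, 0, 0], [0, 0, 0, 0], [0, 0, 0, 0], [0, 0, 0, 0], [0, 0, 0, 0], [0, 0, 0, 0], [0, 0, 0, 0], [0, 0, 0, 0]]]' --gripper 0.0

```text
clock: 4.2
position: [0.5099, -0.0058, 0.1906]
ee_rot: [-0.0, 0.826, -0.564, 0.001]
ft_force: [-2.5, -0.2, 8.7]
finger_gap: 0.687
```

The gap of 0.687 is about 59 mm, so the hub is gripped. I'll lift it.

Call:
arm_command --commands '[[[0, 0, 0.01, 0], [0, 0, 0.03, 0], [0, 0, 0.06, 0], [0, 0, 0.09, 0], [0, 0, 0.12, 0], [0, 0, 0.138, 0], [0, 0, 0.145, 0], [0, 0, 0.145, 0]]]'

```text
clock: 5.2
position: [0.5093, -0.0058, 0.3347]
ee_rot: [0.0, 0.826, -0.564, -0.0]
ft_force: [0.1, -1.0, -5.0]
finger_gap: 0.683
```

Call:
arm_command --commands '[[[-0.001, -0.013, 0, -1], [-0.003, -0.045, 0, -4], [-0.0066, -0.085, 0, -8], [-0.01, -0.13, 0, -12], [-0.0135, -0.175, 0, -17], [-0.017, -0.22, 0, -21], [-0.02, -0.258, 0, -24], [-0.0219, -0.28, 0, -25]]]'

```text
clock: 6.2
position: [0.4868, -0.288, 0.3336]
ee_rot: [-0.0, -0.683, 0.731, 0.001]
ft_force: [-0.3, 0.5, -4.0]
finger_gap: 0.679
```

Call:
arm_command --commands '[[[0, -0.004, 0, 0], [0, -0.004, 0, 0], [0, -0.004, 0, 0], [0, -0.004, 0, 0], [0, -0.004, 0, 0], [0, -0.004, 0, 0], [0, -0.004, 0, 0], [0, -0.004, 0, 0]]]'

```text
clock: 7.2
position: [0.4877, -0.2898, 0.3347]
ee_rot: [0.0, -0.684, 0.73, -0.0]
ft_force: [0.3, -1.0, -4.9]
finger_gap: 0.684
```

```bash
cat > look.py <<'E'
from cell import r
import cv2,numpy as np,sys
k=sys.argv[1]
s=r.read_state();print(s['clock'],s['position'],s['ft_force'],s['qpos'],s['finger_gap'])
for n in("side","top","wrist"):
    c=r.calibration(n);p,d=r.capture(n);np.savez(f"pics/{n}{k}.npz",p=p,d=d,**c)
    cv2.imwrite(f"pics/{n}{k}.png",p[:,:,::-1])
a=cv2.imread(f"pics/side{k}.png")[40:240,300:500];b=cv2.imread(f"pics/top{k}.png")[140:300,350:510]
cv2.imwrite(f"pics/c{k}.png",np.hstack([cv2.resize(x,(400,400),interpolation=cv2.INTER_CUBIC) for x in(a,b)]))
E
python3 look.py 2
```

```text
7.2 [ 0.48767935 -0.28979336  0.3347335 ] [ 0.32898057 -0.96332131 -4.85161334] [-5.57146326e-01  4.30665661e-01  1.80978869e+00  1.19701220e-05
  9.01089096e-01  1.07821985e+00] 0.6841377593737622
```

View pics/c2.png

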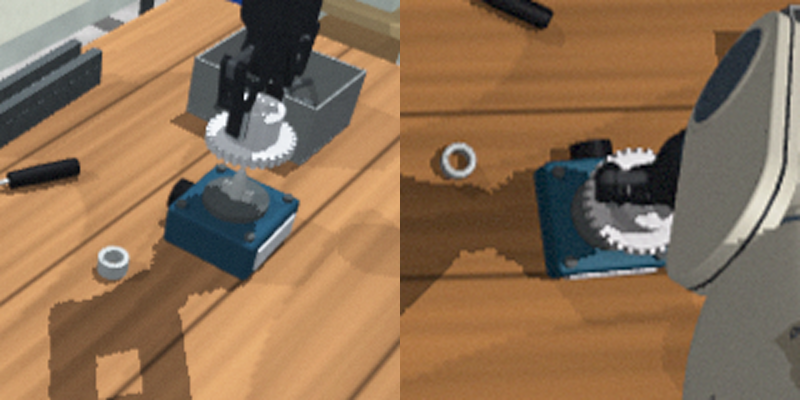

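View pics/wrist2.png

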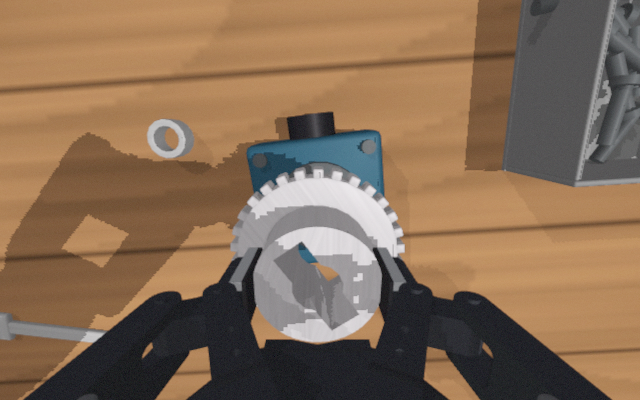

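The pulley is held level above the shaft. In the side crop it is at (250,135) with the shaft nose at (240,170). In the wrist picture the hub is centred at (318,280). Next I'll measure the offset of the held pulley.

```bash
cat > meas.py <<'E'
import numpy as np,cv2,sys
from h import *
from scipy.optimize import least_squares
k=sys.argv[1];zu=float(sys.argv[2]);cx,cy=.488,-.290
for n in('side','top','wrist'):
    f=np.load(f'pics/{n}{k}.npz');K,R,t=f['K'],f['R'],f['t'];W=world(f['d'],K,R,t);p=f['p']
    s=W.reshape(-1,3);col=p.reshape(-1,3).min(1)
    g=(np.hypot(s[:,0]-cx,s[:,1]-cy)<.058)&(col>90)
    for nm,z,rad in(('hub',zu+.046,.030),('disc',zu+.014,.050)):
        q=s[g&(np.abs(s[:,2]-z)<.004)]
        if len(q)<40: continue
        # outer boundary: farthest points per angular bin
        c=np.array([cx,cy])
        for _ in range(5):
            d=q[:,:2]-c;a=(np.degrees(np.arctan2(d[:,1],d[:,0]))//10).astype(int);r=np.hypot(*d.T)
            e=np.array([q[a==b][np.argmax(r[a==b])][:2] for b in np.unique(a) if (a==b).sum()>2 and r[a==b].max()>rad-.006])
            if len(e)<4:break
            c=least_squares(lambda c:np.hypot(*(e-c).T)-rad,c,loss='soft_l1',f_scale=.001).x
        print(n,nm,len(q),'zmed',np.median(q[:,2]).round(4),'edge pts',len(e),'ctr',c.round(4))
    h=s[(s[:,2]>.0875)&(s[:,2]<.108)&(np.hypot(s[:,0]-cx,s[:,1]-cy)<.015)]
    if len(h)>5: print(n,'shaft',len(h),h.mean(0).round(4))
    # slot rectification
    N=320;gr=(np.arange(N)-N/2)*.00025;X,Y=np.meshgrid(cx+gr,cy+gr)
    m=proj(np.stack([X,Y,np.full_like(X,zu+.046)],-1),K,R,t).astype(np.float32)
    cv2.imwrite(f'pics/r_{n}{k}.png',cv2.remap(p,m[...,0],m[...,1],cv2.INTER_CUBIC)[:,:,::-1])
cv2.imwrite(f'pics/r{k}.png',np.hstack([cv2.imread(f'pics/r_{n}{k}.png') for n in('side','wrist')]))
E
python3 meas.py 2 0.144
```

```text
side hub 191 zmed 0.189 edge pts 22 ctr [ 0.4869 -0.2871]
side disc 476 zmed 0.1571 edge pts 27 ctr [ 0.4868 -0.2869]
side shaft 47 [ 0.4869 -0.2864  0.0959]
top hub 119 zmed 0.1898 edge pts 11 ctr [ 0.4872 -0.288 ]
top disc 414 zmed 0.1578 edge pts 22 ctr [ 0.4864 -0.2896]
wrist hub 9108 zmed 0.1893 edge pts 36 ctr [ 0.4862 -0.2913]
wrist disc 7494 zmed 0.1571 edge pts 20 ctr [ 0.4862 -0.2913]
```

View pics/r2.png

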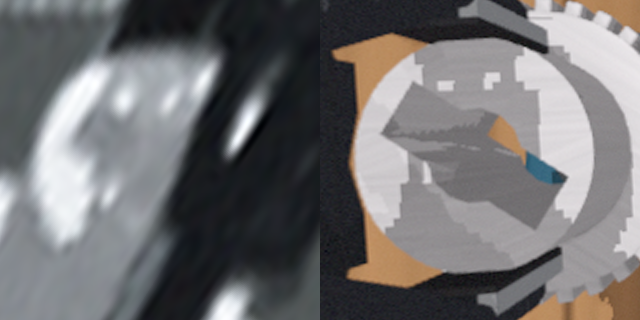

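The slot in the wrist rectification is at +31.3°, as predicted, which is 27° out of line. Comparing pulley and drive within the same camera, the pulley needs about +1.3 mm in x and -1.5 mm in y. I'll apply that and go down to just above the keys.

Call:
arm_command --commands '[[[0.0013, -0.0015, 0, 0], [0.0013, -0.0015, -0.01, 0], [0.0013, -0.0015, -0.02, 0], [0.0013, -0.0015, -0.03, 0], [0.0013, -0.0015, -0.04, 0], [0.0013, -0.0015, -0.048, 0], [0.0013, -0.0015, -0.05, 0], [0.0013, -0.0015, -0.05, 0]]]'

```text
clock: 8.35
position: [0.4891, -0.2913, 0.2847]
ee_rot: [-0.0, -0.684, 0.73, -0.0]
ft_force: [1.0, 0.1, -3.3]
finger_gap: 0.679
```

Call:
arm_command --commands '[[[0, 0, -0.002, 0], [0, 0, -0.004, 0], [0, 0, -0.006, 0], [0, 0, -0.008, 0], [0, 0, -0.01, 0], [0, 0, -0.011, 0], [0, 0, -0.011, 0], [0, 0, -0.011, 0]]]'

```text
clock: 9.35
position: [0.489, -0.2913, 0.2737]
ee_rot: [0.0, -0.684, 0.73, -0.0]
ft_force: [0.3, -0.7, -4.0]
finger_gap: 0.683
```

```bash
python3 look.py 3; python3 meas.py 3 0.082
```

```text
9.35 [ 0.48899912 -0.29127366  0.27373827] [ 0.31317146 -0.7099828  -4.01931172] [-5.58126588e-01  5.24579968e-01  1.83428294e+00  4.92673533e-06
  7.82656206e-01  1.07717504e+00] 0.6832061207592005
side hub 185 zmed 0.1279 edge pts 18 ctr [ 0.4884 -0.2891]
side disc 453 zmed 0.0959 edge pts 27 ctr [ 0.4878 -0.2884]
top hub 91 zmed 0.1288 edge pts 10 ctr [ 0.4884 -0.289 ]
top disc 338 zmed 0.0966 edge pts 20 ctr [ 0.4876 -0.2904]
wrist hub 9309 zmed 0.1284 edge pts 36 ctr [ 0.4876 -0.2928]
wrist disc 7593 zmed 0.0962 edge pts 20 ctr [ 0.4876 -0.2929]
wrist shaft 678 [ 0.483  -0.2861  0.099 ]
```

View pics/c3.png

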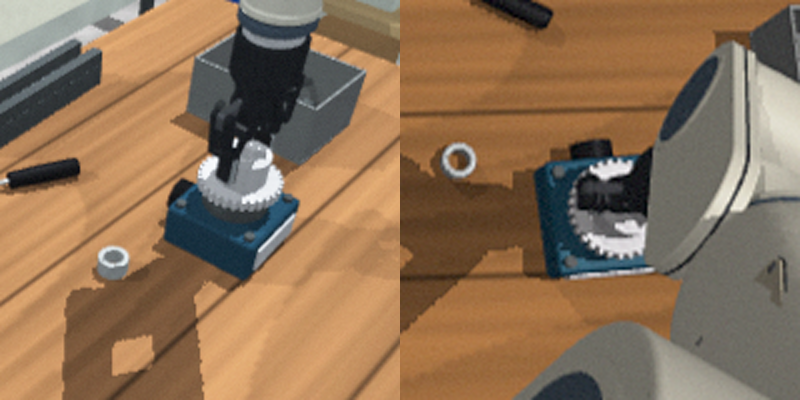

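View pics/r3.png

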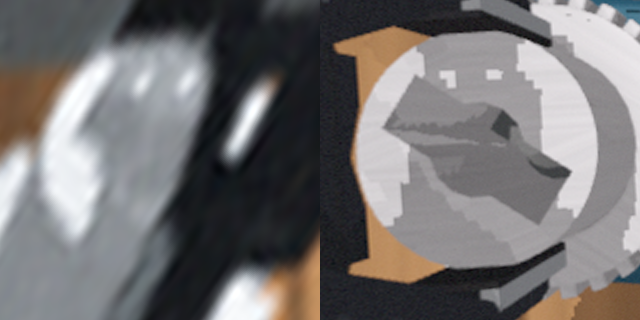

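The underside is at about 82.3 mm, with the nose inside the bore and no side force. I'll lower it onto the keys in small steps.

Call:
arm_command --commands '[[[0, 0, -0.0005, 0], [0, 0, -0.001, 0], [0, 0, -0.0015, 0], [0, 0, -0.002, 0], [0, 0, -0.0025, 0], [0, 0, -0.0025, 0], [0, 0, -0.0025, 0], [0, 0, -0.0025, 0]]]'

```text
clock: 10.5
position: [0.489, -0.2913, 0.2712]
ee_rot: [0.0, -0.684, 0.73, -0.0]
ft_force: [-0.5, 0.6, -4.5]
finger_gap: 0.682
```

Call:
arm_command --commands '[[[0, 0, -0.0003, 0], [0, 0, -0.0005, 0], [0, 0, -0.0008, 0], [0, 0, -0.001, 0], [0, 0, -0.001, 0], [0, 0, -0.001, 0], [0, 0, -0.001, 0], [0, 0, -0.001, 0]]]'

```text
clock: 11.5
position: [0.489, -0.2913, 0.2702]
ee_rot: [0.0, -0.684, 0.73, -0.0]
ft_force: [0.4, 0.6, -4.0]
finger_gap: 0.682
```

Call:
arm_command --commands '[[[0, 0, -0.0003, 0], [0, 0, -0.0005, 0], [0, 0, -0.0008, 0], [0, 0, -0.001, 0], [0, 0, -0.001, 0], [0, 0, -0.001, 0], [0, 0, -0.001, 0], [0, 0, -0.001, 0]]]'

```text
clock: 12.5
position: [0.489, -0.2913, 0.2696]
ee_rot: [0.0, -0.684, 0.73, -0.0]
ft_force: [-2.8, 1.5, 6.2]
finger_gap: 0.683
```

The force rose from -4 to +6 N and the height stopped at 0.2696, so the pulley rests on the keys (underside about 79.5 mm) still 27° out. Now I'll turn it into line.

Call:
arm_command --commands '[[[0, 0, 0, -3], [0, 0, 0, -7], [0, 0, 0, -12], [0, 0, 0, -17], [0, 0, 0, -22], [0, 0, 0, -26], [0, 0, 0, -27.3], [0, 0, 0, -27.3]]]'

```text
clock: 13.5
position: [0.4889, -0.2913, 0.2689]
ee_rot: [-0.0, -0.493, 0.87, 0.0]
ft_force: [0.0, 0.5, -4.4]
finger_gap: 0.682
```

```bash
python3 look.py 4; python3 meas.py 4 0.079
```

```text
13.5 [ 0.48892684 -0.29127356  0.26887361] [ 0.00767874  0.52015603 -4.43461296] [-5.58194568e-01  5.32271832e-01  1.83599342e+00  1.04229296e-05
  7.73596588e-01  1.55279849e+00] 0.6822039930999045
side hub 229 zmed 0.1231 edge pts 26 ctr [ 0.488  -0.2889]
side disc 383 zmed 0.0912 edge pts 25 ctr [ 0.4878 -0.2882]
top hub 124 zmed 0.1238 edge pts 14 ctr [ 0.4882 -0.2895]
top disc 306 zmed 0.0924 edge pts 16 ctr [ 0.4887 -0.2898]
top shaft 31 [ 0.4849 -0.2953  0.0988]
wrist hub 8987 zmed 0.1237 edge pts 36 ctr [ 0.4875 -0.2927]
wrist disc 7541 zmed 0.0915 edge pts 21 ctr [ 0.4874 -0.2927]
wrist shaft 851 [ 0.4869 -0.2854  0.0989]
```

View pics/r4.png

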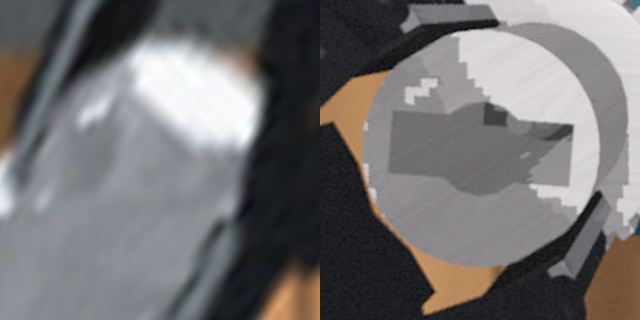

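View pics/wrist4.png

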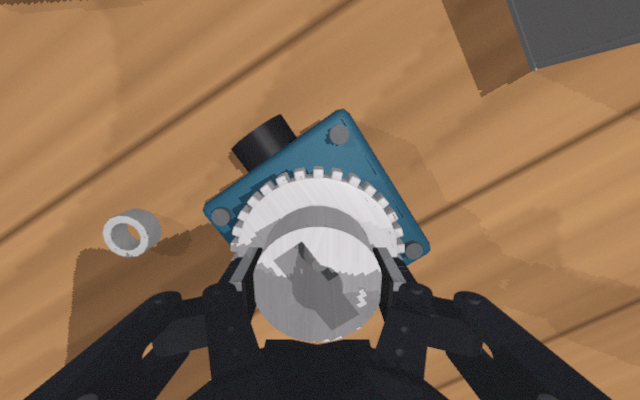

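The slot is now at about +4.5°, and the force fell back to the pulley's weight, so the keys have entered the keyways. I'll lower it to the shoulder.

Call:
arm_command --commands '[[[0, 0, -0.001, 0], [0, 0, -0.003, 0], [0, 0, -0.005, 0], [0, 0, -0.007, 0], [0, 0, -0.009, 0], [0, 0, -0.011, 0], [0, 0, -0.0115, 0], [0, 0, -0.0115, 0]]]'

```text
clock: 14.65
position: [0.489, -0.2913, 0.2577]
ee_rot: [0.0, -0.492, 0.87, 0.0]
ft_force: [0.0, 0.1, -4.0]
finger_gap: 0.681
```

Call:
arm_command --commands '[[[0, 0, -0.0003, 0], [0, 0, -0.0005, 0], [0, 0, -0.0008, 0], [0, 0, -0.001, 0], [0, 0, -0.0012, 0], [0, 0, -0.0012, 0], [0, 0, -0.0012, 0], [0, 0, -0.0012, 0]]]'

```text
clock: 15.65
position: [0.489, -0.2913, 0.2567]
ee_rot: [-0.0, -0.492, 0.87, -0.0]
ft_force: [-1.7, 1.9, 2.5]
finger_gap: 0.682
```

Contact came at TCP height 0.2567, which puts the underside at about 66 mm, so it is home. I'll open the gripper and rise.

Call:
arm_command --commands '[[[0, 0, 0, 0], [0, 0, 0, 0], [0, 0, 0, 0], [0, 0, 0, 0], [0, 0, 0, 0], [0, 0, 0, 0], [0, 0, 0, 0], [0, 0, 0, 0]]]' --gripper 0.0854

```text
clock: 16.65
position: [0.489, -0.2913, 0.2565]
ee_rot: [-0.0, -0.492, 0.87, -0.0]
ft_force: [0.2, -0.8, 0.2]
finger_gap: 1.002
```

Call:
arm_command --commands '[[[0, 0, 0.005, 0], [0, 0, 0.02, 0], [0, 0, 0.045, 0], [0, 0, 0.075, 0], [0, 0, 0.105, 0], [0, 0, 0.13, 0], [0, 0, 0.145, 0], [0, 0, 0.15, 0]]]'

```text
clock: 17.65
position: [0.489, -0.2913, 0.4078]
ee_rot: [0.0, -0.492, 0.87, -0.001]
ft_force: [-0.2, -0.1, -0.3]
finger_gap: 0.998
```

Call:
arm_command --commands '[[[-0.01, -0.01, 0, 0], [-0.03, -0.04, 0, 0], [-0.05, -0.08, 0, 0], [-0.08, -0.12, 0, 0], [-0.11, -0.16, 0, 0], [-0.13, -0.19, 0, 0], [-0.14, -0.2, 0, 0], [-0.14, -0.2, 0, 0]]]'

```text
clock: 18.65
position: [0.348, -0.4915, 0.4055]
ee_rot: [0.0, -0.492, 0.871, 0.001]
ft_force: [-0.5, 0.4, -0.2]
finger_gap: 1.001
```

```bash
python3 look.py 5; python3 meas.py 5 0.066; python3 - <<'E'
import numpy as np,cv2
from h import *
for n in('side','top'):
    f=np.load(f'pics/{n}5.npz');W=world(f['d'],f['K'],f['R'],f['t']).reshape(-1,3)
    g=np.hypot(W[:,0]-.488,W[:,1]+.29)
    for z in(.08,.112):
        k=W[(g<(.05 if z<.1 else .03))&(np.abs(W[:,2]-z)<.006)]
        if z<.1:k=k[np.hypot(k[:,0]-.488,k[:,1]+.29)>.033]
        A=np.c_[k[:,:2]-[.488,-.29],np.ones(len(k))];c=np.linalg.lstsq(A,k[:,2],rcond=None)[0];print(n,z,len(k),'tilt deg',np.degrees(c[:2]).round(2),'z',c[2].round(4))
    g=np.hypot(W[:,0]-.5,W[:,1]-.32);k=W[(g<.05)&(W[:,2]>.04)];print('plain',cv2.minEnclosingCircle(k[:,:2].astype(np.float32)))
E
```

```text
18.65 [ 0.34802214 -0.4914595   0.40554554] [-0.47551361  0.43683755 -0.21724949] [-9.74425579e-01  3.89343226e-01  1.68074626e+00  1.90522912e-04
  1.07346860e+00  1.13900493e+00] 1.001240335606881
side hub 271 zmed 0.1111 edge pts 35 ctr [ 0.4879 -0.2876]
side disc 444 zmed 0.079 edge pts 28 ctr [ 0.4875 -0.2878]
side shaft 46 [ 0.4895 -0.2983  0.1031]
top hub 345 zmed 0.1118 edge pts 36 ctr [ 0.4877 -0.2893]
top disc 561 zmed 0.0797 edge pts 36 ctr [ 0.4875 -0.2889]
top shaft 68 [ 0.4885 -0.2944  0.0989]
wrist hub 2494 zmed 0.1113 edge pts 36 ctr [ 0.4874 -0.2935]
wrist disc 3056 zmed 0.0792 edge pts 27 ctr [ 0.4874 -0.2936]
wrist shaft 476 [ 0.4885 -0.2846  0.0999]
side 0.08 369 tilt deg [ 0.21 -0.04] z 0.0786
side 0.112 259 tilt deg [0.55 0.51] z 0.1107
plain ((0.5, 0.31990858912467957), 0.03086801804602146)
top 0.08 517 tilt deg [ 0.09 -0.01] z 0.0795
top 0.112 347 tilt deg [0.04 0.32] z 0.1118
plain ((0.4997771978378296, 0.3195964992046356), 0.030522888526320457)
```

View pics/c5.png

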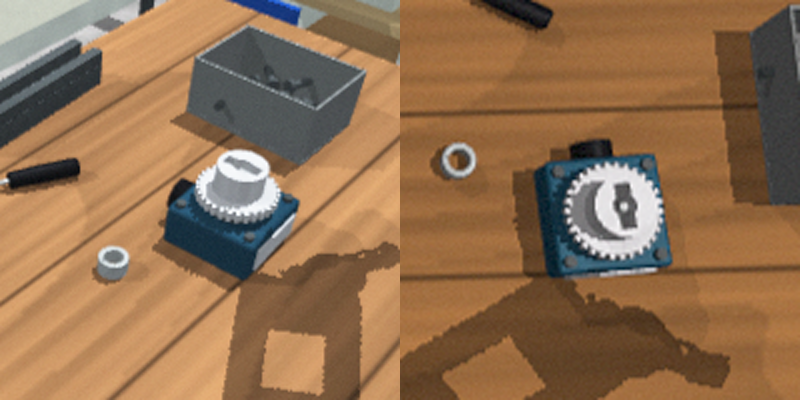

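View pics/top5.png

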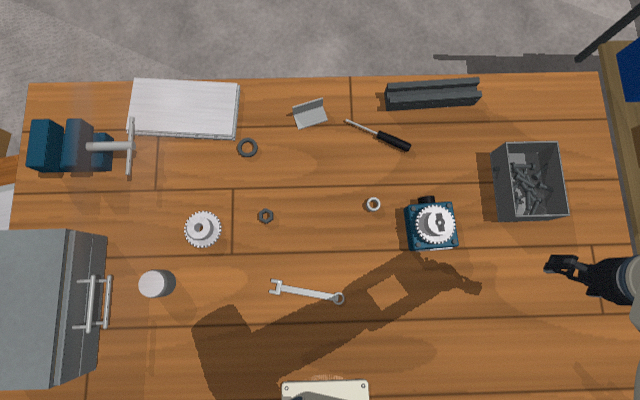

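The pictures show the pulley seated level on the drive at (434,224) in the top view. Its disc top is at 79 to 80 mm (80 expected) and its hub top at 111 to 112 mm (112 expected). The plain pulley is unmoved at (202,229) and the gripper is clear, so I'm handing in.

```bash
python3 -c "
from cell import r
print(r.sign_off())"
```

```text
the job is handed in; nothing more can be done
None
```

The keyed pulley is fully home and level on the drive's shoulder, released, and I've handed the job in at about 19 s of the 48 s allowed. No verdict was reported.

**What I did:**
1. I gripped the keyed pulley by its hub and carried it over the shaft.
2. I set it on the keys about 27° out of line. The vertical force went from -4 N to +6 N with the underside at about 79.5 mm.
3. I turned it -27.3° until the force fell back to the pulley's weight, which showed the keys had entered the keyways.
4. I lowered it about 12 mm until it touched the shoulder, opened the gripper and backed away.

**Last checks:**
- **Seating:** the disc top measured 79–80 mm (80 expected) and the hub top 111–112 mm (112 expected).
- **Level:** the disc face was within about 0.2°. The coarser fits on the small hub face gave up to 0.55°.
- **Plain pulley:** it has not moved, to within 1 mm.
- **Gripper:** it was open and clear, touching nothing.

**Disagreement:** the wrist camera read y 3–6 mm away from the other two cameras throughout. I aligned the pulley with the shaft from the side and top cameras instead, and felt no notable side force on the way down.

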